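# Hold the power module flush on the sloping programming jig

### The job

Program the power module: slide the jig's orange pin cover all the way up the slope, then pick the module up by its heat sink, tilt it to the slope of the jig's face and press it gently down into the nest, flat on the rest pads so that all four spring pins are pushed in. Do not let go: the pins would lift it, so finish while the gripper is still holding the module pressed flush. Leave the jig's tilt as it is set and the other things on the bench where they are.

Things in the scene. Friction and masses are not known exactly. Their poses are not given: they have to be found in the camera images.
- module_center (a point): Power module, loose on the bench, 0.13-0.25 kg: smooth-bottomed green board 80 x 64 x 5 mm, on it a finned aluminium heat sink 56 x 34 x 38 mm; 43 mm high in all. Point: its centre, 21.5 mm above the underside. x along the 80 mm side and the fins (white connector at +x), y across the sink's 34 mm (the way to grip), z up. Parts beside the sink reach 13 mm over the underside. Fits either way round.
- nest (a point): Nest of the programming jig: middle of its sloping face, level with 4 small white rest pads that carry the module's underside when flush. x straight up the slope, away from the robot, y across, z out of the face. The module's 80 mm side goes along x, its centre over this point (21.5 mm out). Bevelled side rails: inner faces y = +-38, 10 mm high; ledge below at x = -44, 6 mm high; open uphill.
- head (a joint): Tilt of the jig's head, rad: angle of the sloping face from the horizontal, about 0.24 to 0.46, the end away from the robot higher. Held by a stiff friction clamp (slips at about 6 Nm).
- cover (a joint): Orange sliding pin cover, m: 0 closed over the pins, 0.076 fully up the slope (end stop). It slides along the nest's x in the rails, 6 mm above the rest pads, with about 1.5 N of friction and stays where it is left. Starts closed or nearly so (up to 0.012).
- cover_tab (a point): Middle of the black finger tab standing across the orange cover's lower edge: 8 mm along the slope, 36 mm across, 22 mm high (8 to 30 mm out of the rest plane). Axes as the nest. Cover closed: 25 mm downhill of the nest's middle; open: 51 mm uphill. Push it uphill from its lower side.
- jig: The whole jig: dark steel base plate 160 x 136 mm fixed to the bench, two side cheeks with black locking knobs (out to 76 mm either side, up to 93 mm high), tilting head 146 x 92 mm between them on a level axis 75 mm up; the nest lies 22 mm off that axis. Origin on the bench under the axis; x to its back (uphill).
- solvent_bottle: White bottle with a blue cap, 65 mm across and 148 mm high, origin at its foot. Bystander.
- bin1: Blue open parts bin 104 x 69 x 47 mm, origin under its middle. Bystander.
- nippers2: Blue-handled nippers lying flat, 48 x 111 x 12 mm. Bystander.
- marker2: Blue and white marker pen lying flat, 13 x 130 x 13 mm. Bystander.
- pin1 (a joint): Brass spring contact pin at x = -20 mm, y = -18 mm in the nest, m: 0 is fully out, standing 4 mm proud of the rest pads; 0.004 is level with them. It yields at 0.75 N and takes 2.25 N to go level (9 N for all four).
- pin2 (a joint): Brass spring contact pin at x = -20 mm, y = +18 mm in the nest, m: 0 is fully out, standing 4 mm proud of the rest pads; 0.004 is level with them. It yields at 0.75 N and takes 2.25 N to go level (9 N for all four).
- pin3 (a joint): Brass spring contact pin at x = +20 mm, y = -18 mm in the nest, m: 0 is fully out, standing 4 mm proud of the rest pads; 0.004 is level with them. It yields at 0.75 N and takes 2.25 N to go level (9 N for all four).
- pin4 (a joint): Brass spring contact pin at x = +20 mm, y = +18 mm in the nest, m: 0 is fully out, standing 4 mm proud of the rest pads; 0.004 is level with them. It yields at 0.75 N and takes 2.25 N to go level (9 N for all four).
There are look-alikes about, which are no part of the job. Leave any purple look-alike of the part that bears module_center alone.

How it is judged:
On the way, in this order (a step that is already met when the one before it is completed fails the run):
1. the orange pin cover is slid fully up, the module still lying on the bench (value of joint cover above 0.068 m and height (world z) of module_center below 0.04 m), for 0.2 s.
2. the module is lifted off the bench in the gripper (height (world z) of module_center above 0.06 m and contact force between the fingers and module above 2 N), for 0.2 s.
At the end, for the whole second after the job is handed in: Cover up over 68 mm; module in the nest within 9 mm, square to 0.12 rad, parallel to the face to 0.045 rad; each pin in by over 2.6 mm; module pressing on the jig with 5 to 40 N, gripped by its heat sink (over 2 N, grasp point within 34 mm of its centre), at rest; nest moved under 4 mm (value of joint cover above 0.068 m and value of joint each of pin1, pin2, pin3, pin4 above 0.0026 m and angle between the z axis of module_center and the z axis of nest, either way round below 0.045 rad and angle between the x axis of module_center and the x axis of nest, either way round below 0.12 rad and distance between module_center and nest below 0.0235 m and z of module_center in the frame of nest above 0.019 m and contact force between module and jig between 5 and 40 N and contact force between the fingers and module above 2 N and distance between the grasp point and module_center below 0.034 m and linear speed of module below 0.01 m/s and distance of nest from where it was at the start of the episode below 0.004 m); the arm keeps its last pose, push and grip.
It fails at once if one of the listed bystanders is shifted by more than 30 mm, or the bottle is tipped (distance of any of solvent_bottle, bin1, nippers2, marker2 from where it was at the start of the episode above 0.03 m or angle between solvent_bottle's own z axis and vertical above 0.4 rad).
It also fails if it takes over 48 s, if anything falls off the work surface, if the arm or the gripper's body presses on something with over 40 N, if the wrist force passes 120 N, or if a joint passes its speed limit or range.

### The arm

A 6-joint arm with a two-finger parallel gripper is mounted at the origin on a cart in front of the work surface, level with it; the furniture and walls round the work are solid. World frame = base frame: x ahead of the robot, y to its left, z up, the work surface at z = 0. Lengths are in m, angles in rad, forces in N, time in s.
With the tool pointing down it reaches from about 0.3 to 0.775 m from the base axis. Payload 14.6 kg.
Tool frame: the origin (TCP) lies midway between the tips of the shut fingers; the grasp point (between the pads) lies 19 mm behind it (ctrl.grip_depth is the distance from the TCP to the grasp point, in m); z points along the fingers, x is the direction in which the jaws open and shut, and the axes are right-handed (so a half turn about z gives the same grasp; the last joint's range is limited). The gripper opens to 94 mm and grips with 3 to 60 N. Pads are 16 mm wide; open, the fingers measure 119 mm over their backs; the gripper's body (75 mm by 177 mm) begins 78 mm behind the grasp point.
Start: joints at [1.242, 0.3, 1.521, -0, 1.321, -0.067], TCP at [0.142, 0.531, 0.205] pointing down, gripper open.
Joint ranges: [-3.03, 3.03], [-0.79, 2.21], [0.23, 2.52], [-1.04, 4.18], [0, 3.07], [-2.55, 2.55]. Speed limits (rad/s): [2.22, 2.22, 2.57, 3.14, 3.14, 3.14].

### API

Orientations are given as [roll, pitch, yaw] about the fixed x, y, z axes, in that order (R = Rz(yaw) Ry(pitch) Rx(roll)).
In Python, from station import ctrl gives the robot as it stands.
- The arm moves only by the tool play_rows, never from a script. Its argument "steps" is a list that holds one entry, the list of rows, each a list of 7 numbers: the shift along the tool's x, y, z in cm, then the turn, a rotation vector about the tool's x, y, z in rad, then the opening, from 0 (shut) to 1 (fully open). In form: [[[x, y, z, ax, ay, az, hand], ...]]. A call has 1 to 20 rows; each row is the pose to reach, as a shift and turn from the pose measured when the call began, along the tool's axes at that moment; what a row does not reach only later rows make up. A row lasts 1/12 s, in which the tool goes at most 41.7 mm and 7.16 degrees, less where a joint would pass 70% of its speed; a pose out of reach is approached as far as the arm can. A call with a gripper value outside its range is refused whole. The fingers move at their own pace and stop on an object; "force" is the grip in N (left out, the last holds). Time passes only in rows, so rows that repeat a pose let the fingers close. It gives the time, the measured TCP pose, the force and the opening at its end, in the units of the state.
- ctrl.get_obs(): the state, without advancing time (a new reading comes with each control period).
- ctrl.camera(name): name is "scene" or "top"; returns a dict with "frame" (420x560x3 uint8, blue, green, red), "fovy" (degrees; the focal length in pixels is half the picture's height over the tangent of half this angle, whatever the lens; pixels are square), "cx", "cy" (the principal point, pixels), "world_to_cam" (4x4, takes a point from world to camera coordinates). Camera axes: x right, y up, looking along -z (the intrinsics and any distortion apply to the point x, -y, -z); pixel columns grow to the right and rows downward; lengths in m; the calibration is good to about 2 mm. A picture is of the moment at which its call begins. There is no depth.
- ctrl.hand_in(): hands the job in, once; it reports no verdict.
The state is a dict: "time_s": time; "qpos": joint angles; "joint_vel": joint speeds; "tau": joint torques, N m; "ee_pos": TCP position; "eef_rot": TCP orientation; "force": force on the tool from outside, world axes, zero at the start; "moment": the same for the moment, N m; "grip_width": finger opening in m.
Only numpy, scipy, OpenCV 4.12 (cv2) and the standard library are available. Lean on these libraries where they do the work, as an engineer would, in place of code of your own. Each camera call takes 0.05 s, during which the arm holds its last target. There are 200 camera calls.

## Working session

There is one attempt and no reset: what is moved stays moved. The work goes in short steps, Python scripts to look and compute and a tool call to move; the robot and the scene stay as the last step left them, time stands still between calls to the robot, and variables do not carry over. Pictures are saved under pics/ and viewed, about 8 in all and at most 12, crops included, and the job is handed in when it is done.

Besides the shell and the picture viewer there is one more tool, called after "Emit:" as name(argument=value, ...) on one line, values as JSON. play_rows: Moves the arm, as the interface text tells. Its arguments: {"type":"object","properties":{"steps":{"type":"array"},"force":{"type":"number"}},"required":["steps"]}

```bash
ls; mkdir -p pics; python3 - <<'E'
from station import ctrl
import cv2
for n in("scene","top"):
    c=ctrl.camera(n); cv2.imwrite(f"pics/{n}0.png",c["frame"]); print(n,{k:v for k,v in c.items() if k!="frame"})
print(ctrl.get_obs())
E
```

```text
pics
scene {'fovy': 54.492283513564395, 'cx': 278.80636737758937, 'cy': 208.61718437871983, 'world_to_cam': array([[-0.7286709 , -0.6848625 ,  0.00144539,  0.29141731],
       [ 0.51941268, -0.5512598 ,  0.65293422, -0.43392012],
       [-0.44637338,  0.47652492,  0.75741324, -0.76981501],
       [ 0.        ,  0.        ,  0.        ,  1.        ]])}
top {'fovy': 46.64972659026588, 'cx': 278.4335115468234, 'cy': 210.4582720141791, 'world_to_cam': array([[-6.29620975e-02, -9.98015896e-01, -2.11879333e-04,
        -1.19509132e-01],
       [ 9.74455117e-01, -6.15215674e-02,  2.15991484e-01,
        -5.71797398e-01],
       [-2.15575970e-01,  1.33928100e-02,  9.76395224e-01,
        -1.33580836e+00],
       [ 0.00000000e+00,  0.00000000e+00,  0.00000000e+00,
         1.00000000e+00]])}
{'time_s': 0.1, 'qpos': array([ 1.24246022e+00,  3.00381485e-01,  1.52148698e+00, -1.08276434e-05,
        1.32071245e+00, -6.65838996e-02]), 'joint_vel': array([ 0.0001538 , -0.00049799, -0.00223473,  0.00299955,  0.00034745,
       -0.00162305]), 'tau': array([ 4.07457683e-04, -5.32643831e+01, -3.53274000e+01,  7.08956877e-02,
        2.35681218e-02, -5.64030188e-05]), 'ee_pos': array([0.1422495, 0.5310526, 0.2049753]), 'eef_rot': array([-3.14153736e+00,  9.86768061e-04,  1.30904683e+00]), 'force': array([ 0.65088095, -0.32970778, -0.82616772]), 'moment': array([-0.02670011,  0.02174444,  0.03922044]), 'grip_width': 0.09396400276563542}
```

View pics/scene0.png

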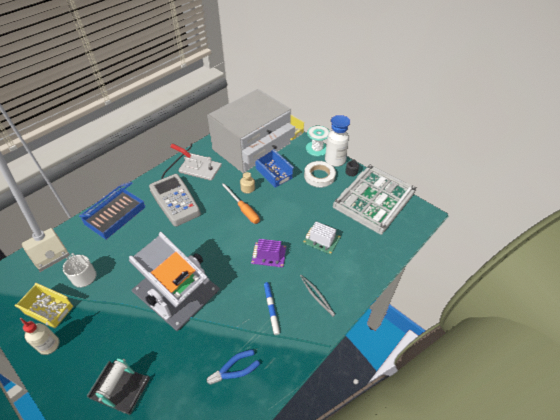

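View pics/top0.png

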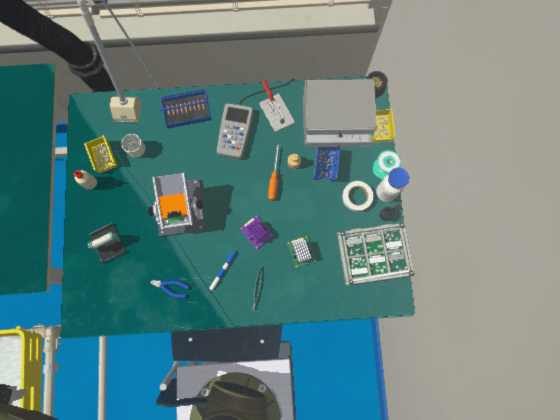

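The scene view shows the jig at (175,280), purple decoy at (268,252) and the module at (321,236). In the top view they are at (175,205), (257,232) and (301,250). I'll enlarge these areas.

```bash
cat > h.py <<'E'
import numpy as np, cv2
from station import ctrl
def cam(n):
    c=ctrl.camera(n); c["f"]=c["frame"].shape[0]/2/np.tan(np.radians(c["fovy"]/2)); return c
def proj(c,p):
    q=np.atleast_2d(p)@c["world_to_cam"][:3,:3].T+c["world_to_cam"][:3,3]
    return np.c_[c["cx"]+c["f"]*q[:,0]/-q[:,2], c["cy"]+c["f"]*q[:,1]/q[:,2]]
def ray(c,u):
    R=c["world_to_cam"][:3,:3];t=c["world_to_cam"][:3,3]
    d=R.T@np.array([(u[0]-c["cx"])/c["f"],-(u[1]-c["cy"])/c["f"],-1]); return -R.T@t,d
def atz(c,u,z):
    o,d=ray(c,u); return o+d*(z-o[2])/d[2]
E
python3 - <<'E'
from h import *
T=cam("top");S=cam("scene")
print(proj(T,[[0,0,0],[.142,.531,.205]]),proj(S,[[0,0,0],[.142,.531,.205]]))
def crop(c,x,y,w,h,k): return cv2.resize(c["frame"][y:y+h,x:x+w],(w*k,h*k),interpolation=cv2.INTER_CUBIC)
a=np.hstack([crop(T,140,165,75,75,5),crop(S,125,225,85,75,5)])
b=np.hstack([crop(T,280,225,50,45,8),crop(S,295,215,50,45,8)])
a=a[:,:800];b=b[:,:800]
cv2.imwrite("pics/jig.png",a);cv2.imwrite("pics/mod.png",b)
E
```

```text
[[234.86075496 418.93429749]
 [  1.78053895 387.68974828]] [[433.18399121 438.48532787]
 [110.44154328 706.77439437]]
```

View pics/jig.png

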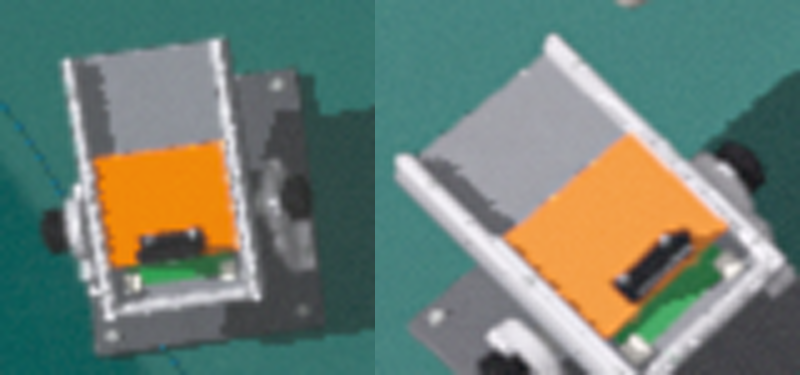

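View pics/mod.png

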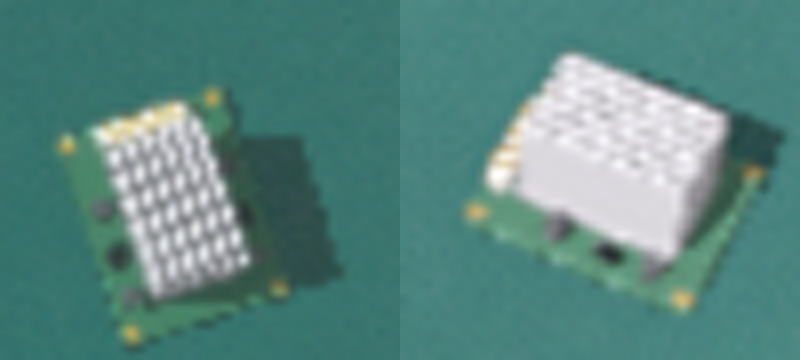

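Module: gold corner screws at (213,97), (67,145), (132,334) and (280,289) in the top crop, connector end towards +x. Jig: base, rail, cover and tab corners are all visible in both views, with the cover closed or nearly so. I'll fit both poses by least squares.

```bash
cat > fit.py <<'E'
from h import *
from scipy.optimize import least_squares
from scipy.spatial.transform import Rotation as Ro
T=cam("top");S=cam("scene")
print("cams",-T["world_to_cam"][:3,:3].T@T["world_to_cam"][:3,3],-S["world_to_cam"][:3,:3].T@S["world_to_cam"][:3,3])
# module
t=np.array([(213,97),(67,145),(132,334),(280,289)])/8+[280,225]-.5
s=np.array([(75,211),(352,173),(283,299)])/8+[295,215]-.5
sg=np.array([(1,-1),(1,1),(-1,1),(-1,-1)])
def mp(p,i): 
    c,n=np.cos(p[2]),np.sin(p[2]); l=sg[i]*p[3:5]; return np.array([p[0]+c*l[0]-n*l[1],p[1]+n*l[0]+c*l[1],.006])
# scene order: find which corners: left=(+1,+1)?; solve by nearest
def fm(p):
    r=[proj(T,mp(p,i))[0]-t[i] for i in range(4)]
    P=np.array([proj(S,mp(p,i))[0] for i in range(4)])
    r+=[P[np.argmin(((P-u)**2).sum(1))]-u for u in s]
    return np.ravel(r)
g=atz(T,t.mean(0),.006)
m=least_squares(fm,[g[0],g[1],.3,.036,.028],loss="soft_l1"); print("module",m.x.round(4),"res",fm(m.x).round(1))
def nestframe(p):
    th=p[3]; Rz=Ro.from_euler("z",p[2]).as_matrix()
    R=Rz@np.array([[np.cos(th),0,-np.sin(th)],[0,1,0],[np.sin(th),0,np.cos(th)]])
    return np.array([p[0],p[1],.075])+.022*R[:,2],R
def N(x,y,z): return lambda p: (lambda o,R:o+R@np.array([x(p) if callable(x) else x,y,z]))(*nestframe(p))
def B(x,y): return lambda p: np.array([p[0],p[1],0])+Ro.from_euler("z",p[2]).as_matrix()@np.array([x,y,p[6]])
x0=lambda p:p[5]; x1=lambda p:p[5]+.146
ql=lambda p:p[4]-.029; qh=lambda p:p[4]+p[7]; tu=lambda p:p[4]-.021
tp=[(B(.08,-.068),(295,70)),(B(-.08,-.068),(325,330)),(B(-.08,.068),(97,355)),
 (N(x1,.046,.010),(64,63)),(N(x1,-.046,.010),(226,39)),(N(x0,.046,.01),(110,318)),(N(x0,-.046,.01),(257,299)),
 (N(qh,.037,.008),(92,160)),(N(qh,-.037,.008),(221,142)),(N(ql,-.037,.008),(240,247)),(N(ql,.037,.008),(107,268)),
 (N(ql,.018,.030),(143,262)),(N(ql,-.018,.030),(208,252))]
sp=[(N(x1,.046,.010),(22,160)),(N(x1,-.046,.010),(176,35)),(N(x0,-.046,.01),(418,262)),
 (N(qh,.037,.008),(132,236)),(N(qh,-.037,.008),(252,135)),(N(ql,-.037,.008),(353,230)),(N(ql,.037,.008),(232,338)),
 (N(tu,.018,.030),(237,280)),(N(tu,-.018,.030),(308,230)),(N(ql,-.018,.030),(317,237)),(B(.08,.068),(35,325))]
def fj(p):
    return np.ravel([proj(T,f(p))[0]-(np.array(u)/5+[140,165]-.4) for f,u in tp]+[proj(S,f(p))[0]-(np.array(u)/5+[125,225]-.4) for f,u in sp])
j0=atz(T,(174,209),.07)
j=least_squares(fj,[j0[0],j0[1],.05,.35,.003,-.06,.008,.045],loss="soft_l1",f_scale=.7)
cov=np.sqrt(np.diag(np.linalg.inv(j.jac.T@j.jac)))
print("jig x y yaw tilt q x0 zb qh",j.x.round(4),"sd",cov.round(4));print(fj(j.x).round(1).reshape(-1,2).tolist())
o,R=nestframe(j.x);print("nest",o.round(4),"\n",R.round(4)); np.savez("pose.npz",m=m.x,j=j.x,o=o,R=R)
E
python3 fit.py
```

```text
cams [ 0.26169817 -0.13655966  1.42775495] [0.094106   0.3272141  0.86596816]
module [ 0.4488 -0.2148  0.2579  0.0368  0.0284] res [ 0.  -0.1  0.1 -0.1  0.   0.1 -0.1 -0.4  0.1  0.   0.2  0.2  0.   0.2]
jig x y yaw tilt q x0 zb qh [ 0.6032  0.1386  0.0708  0.3464 -0.0051 -0.0652  0.0113  0.0302] sd [0.003  0.0008 0.013  0.049  0.0038 0.0032 0.0068 0.0024]
[[0.7, 0.0], [0.1, -0.3], [-0.3, 0.8], [-0.5, -0.4], [0.2, 0.1], [-1.4, 0.3], [1.8, -0.2], [0.4, -0.4], [1.1, -0.3], [0.5, -0.4], [0.7, -1.2], [-1.1, 0.2], [-1.1, 0.5], [-0.3, 1.5], [2.2, 0.1], [-0.6, -0.5], [-1.1, 1.7], [1.1, -0.1], [-0.6, -0.8], [-2.0, 0.6], [1.7, 0.4], [0.2, -0.9], [1.0, 0.3], [-0.2, -0.0]]
nest [0.5958 0.1381 0.0957] 
 [[ 0.9383 -0.0708 -0.3386]
 [ 0.0666  0.9975 -0.024 ]
 [ 0.3395  0.      0.9406]]
```

```bash
python3 - <<'E'
from h import *
def crop(c,x,y,w,h,k): return cv2.resize(c["frame"][y:y+h,x:x+w],(w*k,h*k),interpolation=cv2.INTER_CUBIC)
a=crop(cam("top"),147,168,60,72,8); b=crop(cam("scene"),128,228,84,75,9)
for im,n in((a,"jt"),(b,"js")):
    for k in range(0,im.shape[1],100): cv2.putText(im,str(k),(k,10),0,.35,(255,255,255),1); cv2.line(im,(k,0),(k,4),(255,255,255),1)
    for k in range(100,im.shape[0],100): cv2.putText(im,str(k),(0,k),0,.35,(255,255,255),1)
    cv2.imwrite(f"pics/{n}.png",im)
E
```

```text
(no output)
```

View pics/jt.png

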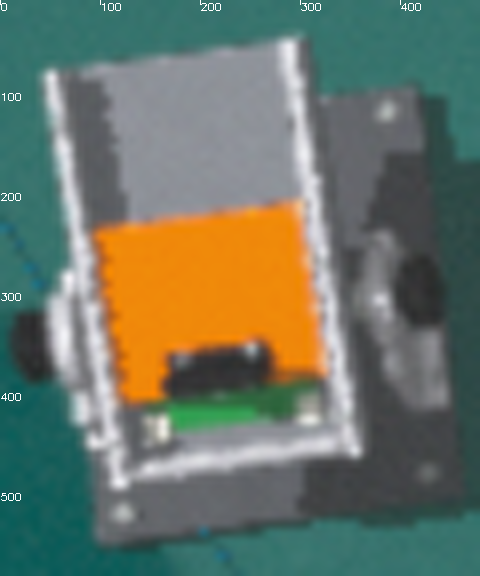

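View pics/js.png

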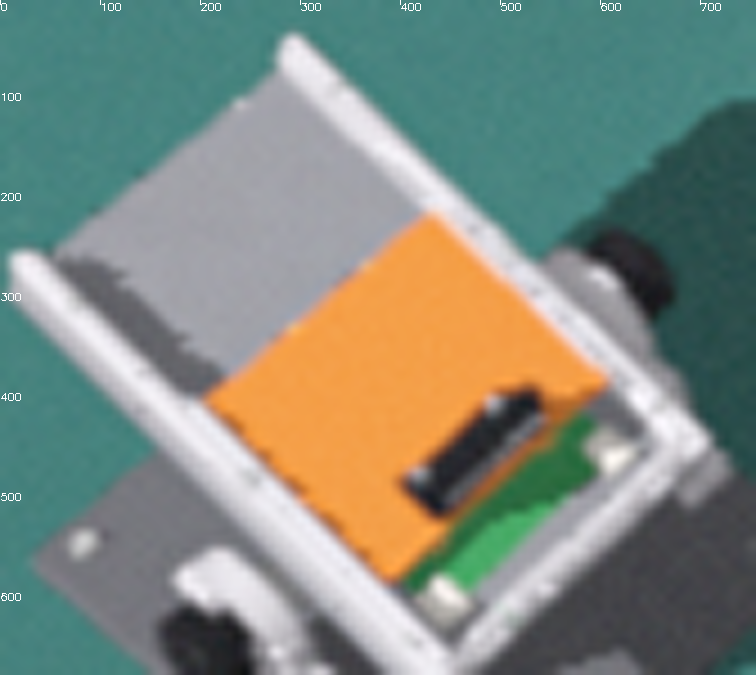

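The top crop shows rail ends at (44,74), (300,38), (112,488) and (357,455), orange cover corners at (95,230), (300,202), (325,375) and (122,403), and white pads at (157,428) and (308,405). In the scene crop the tab runs from (403,485) to (545,415), with pads at (440,595) and (610,450). I'll refit with those picks and free the unlisted widths.

```bash
cat > fit2.py <<'E'
from h import *
from scipy.optimize import least_squares
from scipy.spatial.transform import Rotation as Ro
T=cam("top");S=cam("scene")
P=dict(x=.603,y=.1386,yaw=.07,th=.346,q=.002,x0=-.06,zb=.01,qh=.04,w=.044,wo=.036,ql=-.03,xp=-.036,yp=.028,L=.146)
K=list(P)
pri=dict(zb=(.01,.004),w=(.044,.002),wo=(.037,.001),L=(.146,.003),q=(.005,.005))
def frame(p):
    t=p["th"];R=Ro.from_euler("z",p["yaw"]).as_matrix()@np.array([[np.cos(t),0,-np.sin(t)],[0,1,0],[np.sin(t),0,np.cos(t)]])
    return np.array([p["x"],p["y"],.075])+.022*R[:,2],R
def N(p,x,y,z): o,R=frame(p); return o+R@np.array([x,y,z])
def B(p,x,y,z): return np.array([p["x"],p["y"],0])+Ro.from_euler("z",p["yaw"]).as_matrix()@np.array([x,y,z])
def pts(p):
    w,wo,x0=p["w"],p["wo"],p["x0"];x1=x0+p["L"];q=p["q"];qh=q+p["qh"];ql=q+p["ql"]
    t=[(B(p,.08,-.068,p["zb"]),(415,90)),(B(p,-.08,-.068,p["zb"]),(465,515)),(B(p,-.08,.068,p["zb"]),(97,545)),
     (N(p,x1,w,.01),(44,74)),(N(p,x1,-w,.01),(301,38)),(N(p,x0,w,.01),(112,488)),(N(p,x0,-w,.01),(357,455)),
     (N(p,qh,wo,.008),(95,230)),(N(p,qh,-wo,.008),(301,202)),(N(p,ql,-wo,.008),(325,375)),(N(p,ql,wo,.008),(122,403)),
     (N(p,q-.029,.018,.03),(165,397)),(N(p,q-.029,-.018,.03),(272,383)),(N(p,p["xp"],p["yp"],0),(157,428)),(N(p,p["xp"],-p["yp"],0),(308,405)),
     (B(p,0,.076,.075),(12,347)),(B(p,0,-.076,.075),(443,290)),(N(p,-.044,0,.006),(240,447))]
    s=[(N(p,x1,w,.01),(10,260)),(N(p,x1,-w,.01),(290,33)),(N(p,x0,-w,.01),(708,440)),
     (N(p,qh,wo,.008),(205,402)),(N(p,qh,-wo,.008),(430,213)),(N(p,ql,-wo,.008),(608,380)),(N(p,ql,wo,.008),(390,583)),
     (N(p,q-.021,.018,.03),(403,485)),(N(p,q-.021,-.018,.03),(525,385)),(N(p,q-.029,.018,.008),(442,518)),
     (N(p,p["xp"],p["yp"],0),(440,592)),(N(p,p["xp"],-p["yp"],0),(610,450)),(B(p,.08,.068,p["zb"]),(33,560))]
    return t,s
def f(v):
    p=dict(zip(K,v));t,s=pts(p)
    r=[proj(T,a)[0]-((np.array(u)+.5)/8-.5+[147,168]) for a,u in t]+[proj(S,a)[0]-((np.array(u)+.5)/9-.5+[128,228]) for a,u in s]
    return np.r_[np.ravel(r),[(p[k]-m)/s for k,(m,s) in pri.items()]]
j=least_squares(f,list(P.values()),loss="soft_l1",f_scale=.5,x_scale=.01)
sd=np.sqrt(np.diag(np.linalg.inv(j.jac.T@j.jac)))*.6
for k,v,s in zip(K,j.x,sd):print(k,v.round(4),s.round(4))
print(f(j.x)[:62].round(1).reshape(-1,2).tolist())
p=dict(zip(K,j.x));o,R=frame(p);print("nest",o.round(4));np.savez("pose2.npz",o=o,R=R,q=p["q"],th=p["th"],yaw=p["yaw"])
E
python3 fit2.py
```

```text
x 0.5934 0.0022
y 0.1382 0.0004
yaw 0.0811 0.0066
th 0.3598 0.0259
q 0.0052 0.0021
x0 -0.0548 0.0021
zb 0.0235 0.0037
qh 0.0298 0.0014
w 0.0436 0.0007
wo 0.036 0.0006
ql -0.0316 0.0014
xp -0.0371 0.0022
yp 0.0268 0.001
L 0.1466 0.0012
[[0.2, 1.6], [-0.1, 0.6], [-0.5, 3.5], [-0.1, -0.3], [-0.8, -0.2], [0.4, -0.2], [0.7, -0.5], [-0.1, -0.0], [-0.1, -0.1], [0.5, -0.1], [0.2, -0.0], [-0.3, 0.1], [-0.6, 0.0], [0.3, -0.3], [0.4, -0.1], [0.4, -1.7], [-0.4, -2.1], [-0.5, -1.3], [0.2, 0.1], [0.5, 0.1], [0.4, -0.0], [-0.3, 0.6], [0.1, -0.1], [-0.2, 0.3], [-0.7, 0.5], [1.4, -0.9], [0.5, -1.2], [-0.9, 1.0], [0.3, 1.0], [-0.4, -0.2], [1.2, 0.0]]
nest [0.5857 0.1376 0.0956]
```

```bash
sed -i 's/,L=.146)$/,L=.146,dx=0.,dz=.022)/; s/q=(.005,.005))/q=(.005,.005),dz=(.022,.004))/; s/+.022\*R\[:,2\],R/+p["dz"]*R[:,2]+p["dx"]*R[:,0],R/' fit2.py; python3 fit2.py
```

```text
x 0.5975 0.0025
y 0.1385 0.0004
yaw 0.0772 0.0067
th 0.3432 0.0265
q 0.0076 0.0021
x0 -0.0518 0.002
zb 0.0179 0.0045
qh 0.0303 0.0015
w 0.0435 0.0007
wo 0.0359 0.0006
ql -0.0311 0.0015
xp -0.034 0.002
yp 0.0267 0.0009
L 0.1467 0.0012
dx -0.0072 0.0031
dz 0.0241 0.0016
[[0.4, 0.9], [-0.1, -0.3], [-0.3, 2.4], [0.0, -0.5], [-0.6, -0.2], [0.2, -0.2], [0.5, -0.3], [-0.1, -0.1], [-0.1, -0.1], [0.4, -0.0], [0.1, 0.0], [-0.4, 0.2], [-0.7, 0.2], [0.2, -0.3], [0.2, 0.0], [0.2, -3.2], [-0.5, -3.3], [-0.5, -0.2], [0.2, 0.1], [0.6, 0.2], [0.4, -0.2], [-0.3, 0.5], [0.1, -0.1], [-0.2, 0.3], [-0.7, 0.3], [1.3, -1.0], [0.5, -1.3], [-0.8, 1.0], [0.3, 0.8], [-0.4, -0.2], [0.8, 0.1]]
nest [0.5826 0.1374 0.0953]
```

```bash
cat >> h.py <<'E'
from scipy.spatial.transform import Rotation as Ro
def tcp():
    o=ctrl.get_obs(); return o["ee_pos"],Ro.from_euler("xyz",o["eef_rot"]).as_matrix(),o
def delta(pos,R):
    p,Rt,o=tcp(); return (Rt.T@(np.array(pos)-p)*100).round(2), Ro.from_matrix(Rt.T@R).as_rotvec().round(3)
def nest():
    d=np.load("pose2.npz"); return d["o"],d["R"]
def tool_at(R): return np.c_[R[:,1],R[:,0],-R[:,2]]   # tool x=nest y, y=uphill, z=into face
def nd(x,y,z): 
    o,R=nest(); return delta(o+R@np.array([x,y,z]),tool_at(R))
def inn():
    o,R=nest(); p,Rt,s=tcp(); return (R.T@(p-o)*1000).round(1),(R.T@s["force"]).round(2),s["moment"].round(3),s["time_s"]
E
python3 - <<'E'
from h import *
print(nd(-.045,0,.06)); print(nd(-.045,0,.016)); print(nest(), nest()[0]+nest()[1]@[-.045,0,.06])
E
```

```text
(array([-28.73,  46.82,   6.88]), array([-0.34 ,  0.058, -0.336]))
(array([-28.24,  48.21,  11.02]), array([-0.34 ,  0.058, -0.336]))
(array([0.58256937, 0.13738204, 0.09528243]), array([[ 0.9388586 , -0.07716711, -0.33554399],
       [ 0.07266568,  0.99701817, -0.0259704 ],
       [ 0.33654752,  0.        ,  0.94166648]])) [0.52018809 0.13255386 0.13663778]
```

Emit:
play_rows(steps=[[[-28.7, 46.8, 6.9, -0.34, 0.058, -0.336, 0], [-28.7, 46.8, 6.9, -0.34, 0.058, -0.336, 0], [-28.7, 46.8, 6.9, -0.34, 0.058, -0.336, 0], [-28.7, 46.8, 6.9, -0.34, 0.058, -0.336, 0], [-28.7, 46.8, 6.9, -0.34, 0.058, -0.336, 0], [-28.7, 46.8, 6.9, -0.34, 0.058, -0.336, 0], [-28.7, 46.8, 6.9, -0.34, 0.058, -0.336, 0], [-28.7, 46.8, 6.9, -0.34, 0.058, -0.336, 0], [-28.7, 46.8, 6.9, -0.34, 0.058, -0.336, 0], [-28.7, 46.8, 6.9, -0.34, 0.058, -0.336, 0], [-28.7, 46.8, 6.9, -0.34, 0.058, -0.336, 0], [-28.7, 46.8, 6.9, -0.34, 0.058, -0.336, 0], [-28.7, 46.8, 6.9, -0.34, 0.058, -0.336, 0], [-28.7, 46.8, 6.9, -0.34, 0.058, -0.336, 0], [-28.7, 46.8, 6.9, -0.34, 0.058, -0.336, 0], [-28.7, 46.8, 6.9, -0.34, 0.058, -0.336, 0], [-28.7, 46.8, 6.9, -0.34, 0.058, -0.336, 0], [-28.7, 46.8, 6.9, -0.34, 0.058, -0.336, 0], [-28.7, 46.8, 6.9, -0.34, 0.058, -0.336, 0]]])

```text
time_s: 2.18
ee_pos: [0.5196, 0.134, 0.1368]
eef_rot: [2.798, 0.0, 1.65]
force: [-0.4, -0.9, 0.1]
grip_width: 0.0002
```

```bash
python3 - <<'E'
from h import *
print(inn(),tcp()[2]["grip_width"],nd(-.045,0,.06),nd(-.045,0,.016))
c=cam("scene");d=cam("top");f=lambda c,x,y,w,h,k:cv2.resize(c["frame"][y:y+h,x:x+w],(w*k,h*k),interpolation=cv2.INTER_CUBIC)
cv2.imwrite("pics/a.png",np.hstack([f(c,110,210,110,110,4),f(d,140,160,80,110,4)]))
E
```

```text
(array([-45.4,   1.4,  60.3]), array([-0.38, -0.87,  0.28]), array([0.066, 0.151, 0.028]), 2.1833) 0.00022752872015752767 (array([-0.14,  0.04,  0.03]), array([ 0.001, -0.001,  0.002])) (array([-0.15,  0.03,  4.43]), array([ 0.001, -0.001,  0.002]))
```

View pics/a.png

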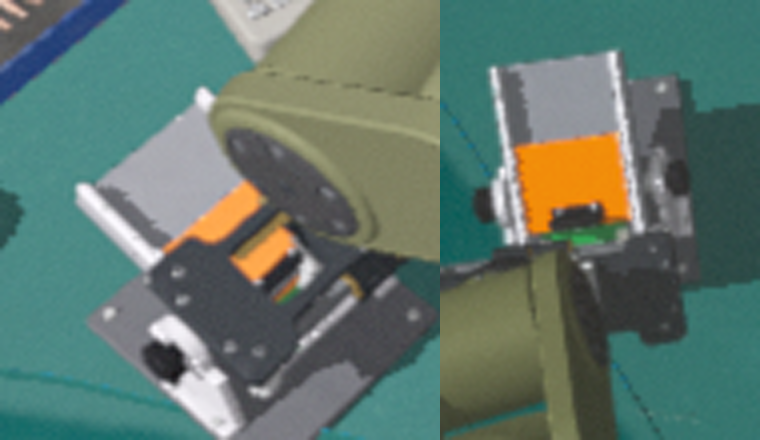

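The gripper is over the lower end of the jig, with the cover and tab (top-view crop at (578,215)) clear ahead of it. Now descend.

Emit:
play_rows(steps=[[[-0.15, 0, 1, 0, 0, 0, 0], [-0.15, 0, 2, 0, 0, 0, 0], [-0.15, 0, 3, 0, 0, 0, 0], [-0.15, 0, 3.8, 0, 0, 0, 0], [-0.15, 0, 4.4, 0, 0, 0, 0], [-0.15, 0, 4.4, 0, 0, 0, 0]]])

```text
time_s: 2.78
ee_pos: [0.5344, 0.1331, 0.0935]
eef_rot: [2.8, 0.0, 1.649]
force: [0.1, -0.8, 0.4]
grip_width: 0.0002
```

```bash
python3 -c "
from h import *
print(inn())"
```

```text
(array([-46.1,  -0.5,  14.6]), array([ 0.22, -0.78,  0.36]), array([ 0.043,  0.175, -0.021]), 2.7833)
```

Emit:
play_rows(steps=[[[0, 0.8, 0, 0, 0, 0, 0], [0, 1.4, 0, 0, 0, 0, 0], [0, 2, 0, 0, 0, 0, 0], [0, 2.7, 0, 0, 0, 0, 0], [0, 3.4, 0, 0, 0, 0, 0], [0, 4.1, 0, 0, 0, 0, 0], [0, 4.8, 0, 0, 0, 0, 0], [0, 5.5, 0, 0, 0, 0, 0], [0, 6.2, 0, 0, 0, 0, 0], [0, 6.8, 0, 0, 0, 0, 0], [0, 7.2, 0, 0, 0, 0, 0], [0, 7.2, 0, 0, 0, 0, 0]]])

```text
time_s: 3.78
ee_pos: [0.6029, 0.1385, 0.1179]
eef_rot: [2.8, 0.0, 1.649]
force: [0.1, -0.2, 0.7]
grip_width: 0.0004
```

```bash
python3 -c "
from h import *
print(inn())"
```

```text
(array([26.8, -0.4, 14.4]), array([ 0.36, -0.16,  0.63]), array([-0.03 ,  0.159, -0.045]), 3.7833)
```

Emit:
play_rows(steps=[[[0, 0.3, 0, 0, 0, 0, 0], [0, 0.6, 0, 0, 0, 0, 0], [0, 0.9, 0, 0, 0, 0, 0], [0, 1.1, 0, 0, 0, 0, 0]]])

```text
time_s: 4.12
ee_pos: [0.6117, 0.1393, 0.1207]
eef_rot: [2.805, 0.001, 1.649]
force: [-28.2, -2.9, 10.9]
grip_width: 0.0002
```

```bash
python3 - <<'E'
from h import *
print(inn())
c=cam("scene");d=cam("top");f=lambda c,x,y,w,h,k:cv2.resize(c["frame"][y:y+h,x:x+w],(w*k,h*k),interpolation=cv2.INTER_CUBIC)
cv2.imwrite("pics/b.png",np.hstack([f(c,90,200,110,110,4),f(d,140,150,80,110,4)]))
E
```

```text
(array([36. , -0.4, 14.1]), array([-22.97,  -0.67,  19.82]), array([-0.404,  4.449, -0.067]), 4.1167)
```

View pics/b.png

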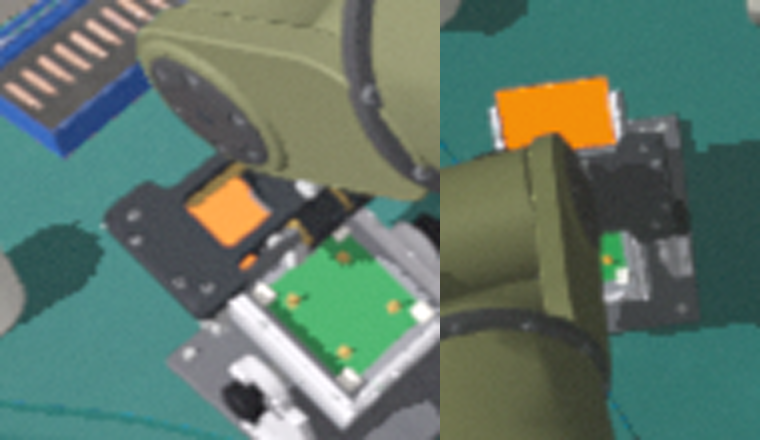

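The cover is at its end stop: about 23 N along the slope, and the picture shows the orange plate up with the four pins exposed. Back off and lift clear.

Emit:
play_rows(steps=[[[0, -0.6, 0, 0, 0, 0, 0], [0, -1.6, 0, 0, 0, 0, 0], [0, -2.5, -1.5, 0, 0, 0, 0], [0, -2.5, -4.5, 0, 0, 0, 0], [0, -2.5, -8, 0, 0, 0, 0], [0, -2.5, -8, 0, 0, 0, 0.6]]])

```text
time_s: 4.72
ee_pos: [0.5627, 0.1358, 0.1944]
eef_rot: [2.796, -0.0, 1.65]
force: [0.9, -0.3, 1.2]
grip_width: 0.0042
```

```bash
cat >> h.py <<'E'
def modR(yaw=.2579): 
    c,s=np.cos(yaw),np.sin(yaw); return np.array([[-s,c,0],[c,s,0],[0,0,-1.]])
E
python3 - <<'E'
from h import *
print(inn(),delta([.4488,-.2148,.14],modR()),delta([.4488,-.2148,.016],modR()))
E
```

```text
(array([ 14.6,  -0. , 100.1]), array([ 1.26, -0.39,  0.82]), array([0.029, 0.132, 0.032]), 4.7167) (array([-34.06, -15.12,   0.33]), array([ 0.345,  0.031, -0.177])) (array([-34.06, -19.32,  12.  ]), array([ 0.345,  0.031, -0.177]))
```

Emit:
play_rows(steps=[[[-34.1, -15.1, 0.3, 0.345, 0.031, -0.177, 0.65], [-34.1, -15.1, 0.3, 0.345, 0.031, -0.177, 0.65], [-34.1, -15.1, 0.3, 0.345, 0.031, -0.177, 0.65], [-34.1, -15.1, 0.3, 0.345, 0.031, -0.177, 0.65], [-34.1, -15.1, 0.3, 0.345, 0.031, -0.177, 0.65], [-34.1, -15.1, 0.3, 0.345, 0.031, -0.177, 0.65], [-34.1, -15.1, 0.3, 0.345, 0.031, -0.177, 0.65], [-34.1, -15.1, 0.3, 0.345, 0.031, -0.177, 0.65], [-34.1, -15.1, 0.3, 0.345, 0.031, -0.177, 0.65], [-34.1, -15.1, 0.3, 0.345, 0.031, -0.177, 0.65], [-34.1, -15.1, 0.3, 0.345, 0.031, -0.177, 0.65], [-34.1, -15.1, 0.3, 0.345, 0.031, -0.177, 0.65], [-34.1, -15.1, 0.3, 0.345, 0.031, -0.177, 0.65]]])

```text
time_s: 5.8
ee_pos: [0.4495, -0.2144, 0.1405]
eef_rot: [3.141, -0.0, 1.83]
force: [0.5, 0.0, -0.5]
grip_width: 0.0612
```

```bash
python3 - <<'E'
from h import *
print(tcp()[2]["time_s"],tcp()[2]["grip_width"],delta([.4488,-.2148,.016],modR()))
c=cam("scene");d=cam("top");f=lambda c,x,y,w,h,k:cv2.resize(c["frame"][y:y+h,x:x+w],(w*k,h*k),interpolation=cv2.INTER_CUBIC)
a=f(d,152,168,46,66,9);b=f(c,130,235,72,66,9)
b=cv2.resize(c["frame"][238:304,145:193+0],(48*9,66*9),interpolation=cv2.INTER_CUBIC) if 0 else f(c,142,238,42,66,9) if 0 else f(c,138,225,72,72,8)
a=f(d,152,166,28*0+46,72,8)
im=np.hstack([a[:576],b[:576,:430+146]])[:, :800]
im=np.hstack([f(d,158,166,40,72,8),f(c,138,232,60,72,8)])
for k in range(0,800,100): cv2.putText(im,str(k),(k,10),0,.35,(255,255,255),1)
for k in range(100,576,100): cv2.putText(im,str(k),(0,k),0,.35,(255,255,255),1)
cv2.imwrite("pics/c.png",im)
np.savez("imgs.npz",c=c["frame"],d=d["frame"])
E
```

```text
5.8 0.0612178680561766 (array([-0.02, -0.08, 12.45]), array([ 0.   , -0.   ,  0.001]))
```

View pics/c.png

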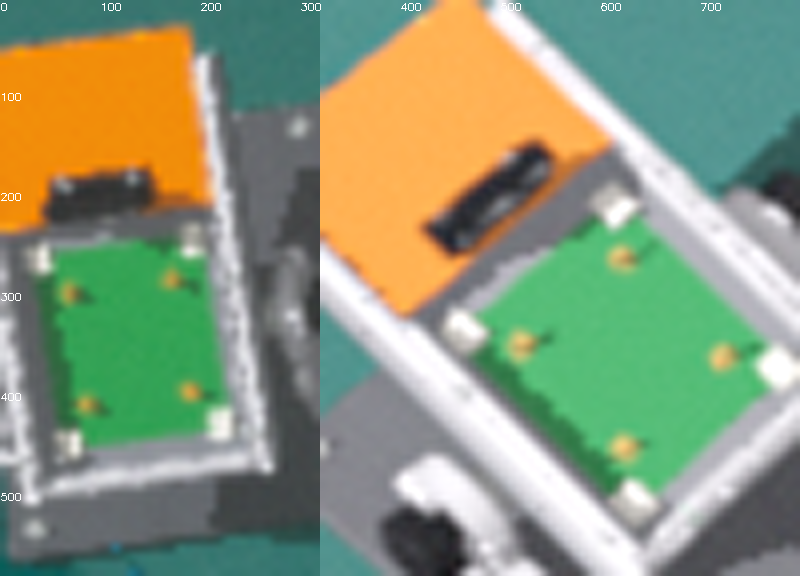

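The pins show at (68,293), (171,280), (87,404) and (190,391) in the top half, and at (520,344), (622,258), (625,446) and (724,357) in the scene half. All four white pads are visible too. I'll refine the nest pose from these.

```bash
cat > fit3.py <<'E'
from h import *
from scipy.optimize import least_squares
import fit2 as F
T,S=F.T,F.S
pt=[(68,293),(171,280),(87,404),(190,391)]; ps=[(520,344),(622,258),(625,446),(724,357)]
at=[(38,258),(192,240),(68,443),(220,423)]; as_=[(463,330),(618,205),(633,498),(778,367)]
sg=np.array([(1,1),(1,-1),(-1,1),(-1,-1)])
up=lambda u,o:(np.array(u)+.5)/8-.5+o
hd=lambda v:Ro.from_euler("z",v[3]).as_matrix()@np.array([[np.cos(v[4]),0,-np.sin(v[4])],[0,1,0],[np.sin(v[4]),0,np.cos(v[4])]])
def f(v,rails=True,pz=None):
    R=hd(v);o=v[:3];g=lambda l:o+R@np.array(l);xp,yp,zc,w,x0,L=v[5:]
    r=[]
    for i in range(4):
        a=g([*(sg[i]*[.02,.018]),zc]);b=g([*(sg[i]*[xp,yp]),0])
        r+=list(proj(T,a)[0]-up(pt[i],[158,166]))+list(proj(S,a)[0]-up((ps[i][0]-320,ps[i][1]),[138,232]))
        r+=list(.6*(proj(T,b)[0]-up(at[i],[158,166])))+list(.6*(proj(S,b)[0]-up((as_[i][0]-320,as_[i][1]),[138,232])))
    x1=x0+L
    k=.6 if rails else .01
    for l,u in(((x1,w,.01),(44,74)),((x1,-w,.01),(301,38)),((x0,w,.01),(112,488)),((x0,-w,.01),(357,455))):
        r+=list(k*(proj(T,g(l))[0]-up(u,[147,168])))
    for l,u in(((x1,w,.01),(10,260)),((x1,-w,.01),(290,33)),((x0,-w,.01),(708,440))):
        r+=list(k*(proj(S,g(l))[0]-((np.array(u)+.5)/9-.5+[128,228])))
    r+=[(zc-.002)/.0015,(L-.146)/.002]
    if pz: r.append((o[2]-(.075+.022*np.cos(v[4])))/pz)
    return np.array(r)
v0=[.583,.1374,.0953,.077,.345,.036,.028,.002,.044,-.052,.146]
for a in((True,None),(False,None),(True,.001)):
    j=least_squares(f,v0,args=a,loss="soft_l1",f_scale=.5,x_scale=.01)
    print(a,j.x.round(4)); print("  sd",(np.sqrt(np.diag(np.linalg.inv(j.jac.T@j.jac)))[:5]*.35).round(4))
print(f(j.x)[:32].round(1).tolist())
np.savez("pose2.npz",o=j.x[:3],R=hd(j.x))
E
python3 fit3.py | grep -v '^[a-zLd]'
```

```text
[[0.4, 0.9], [-0.1, -0.3], [-0.3, 2.4], [0.0, -0.5], [-0.6, -0.2], [0.2, -0.2], [0.5, -0.3], [-0.1, -0.1], [-0.1, -0.1], [0.4, -0.0], [0.1, 0.0], [-0.4, 0.2], [-0.7, 0.2], [0.2, -0.3], [0.2, 0.0], [0.2, -3.2], [-0.5, -3.3], [-0.5, -0.2], [0.2, 0.1], [0.6, 0.2], [0.4, -0.2], [-0.3, 0.5], [0.1, -0.1], [-0.2, 0.3], [-0.7, 0.3], [1.3, -1.0], [0.5, -1.3], [-0.8, 1.0], [0.3, 0.8], [-0.4, -0.2], [0.8, 0.1]]
(True, None) [ 0.5807  0.1378  0.095   0.0733  0.3488  0.0326  0.0267  0.0018  0.0435
 -0.0498  0.1462]
  sd [0.0005 0.0002 0.0009 0.0062 0.0224]
(False, None) [ 0.5808  0.1378  0.0948  0.0721  0.3483  0.0326  0.0267  0.0018  0.0435
 -0.0496  0.146 ]
  sd [0.0005 0.0003 0.0011 0.0094 0.0423]
(True, 0.001) [ 0.5805  0.1378  0.0956  0.0735  0.3487  0.0326  0.0267  0.0017  0.0434
 -0.0498  0.1462]
  sd [0.0003 0.0002 0.0004 0.0062 0.0224]
[0.0, 0.0, 0.2, -0.2, 0.0, 0.2, 0.1, 0.3, -0.0, -0.1, 0.0, -0.4, -0.1, 0.0, -0.3, 0.0, -0.1, 0.2, -0.1, -0.1, 0.0, 0.0, -0.1, 0.3, -0.2, 0.1, -0.0, -0.2, -0.0, -0.0, 0.0, 0.1]
```

Emit:
play_rows(steps=[[[0, -0.1, 3, 0, 0, 0, 0.65], [0, -0.1, 6, 0, 0, 0, 0.65], [0, -0.1, 9, 0, 0, 0, 0.65], [0, -0.1, 11, 0, 0, 0, 0.65], [0, -0.1, 12, 0, 0, 0, 0.65], [0, -0.1, 12.4, 0, 0, 0, 0.65], [0, -0.1, 12.4, 0, 0, 0, 0.65]]])

```text
time_s: 6.58
ee_pos: [0.4485, -0.2145, 0.0165]
eef_rot: [-3.141, -0.0, 1.83]
force: [0.2, -1.1, 0.1]
grip_width: 0.0616
```

Emit:
play_rows(steps=[[[0, 0, 0, 0, 0, 0, 0.3], [0, 0, 0, 0, 0, 0, 0.2], [0, 0, 0, 0, 0, 0, 0.2], [0, 0, 0, 0, 0, 0, 0.2], [0, 0, 0, 0, 0, 0, 0.2], [0, 0, 0, 0, 0, 0, 0.2], [0, 0, 0, 0, 0, 0, 0.2]]], force=45)

```text
time_s: 7.17
ee_pos: [0.4489, -0.2147, 0.0171]
eef_rot: [3.141, 0.0, 1.83]
force: [-1.4, 1.4, 7.0]
grip_width: 0.0335
```

```bash
python3 -c "
from h import *
p,R,o=tcp();print(p,o['grip_width'],o['force'])"
```

```text
[ 0.44886312 -0.21468731  0.0170875 ] 0.033458111049812334 [-1.38420322  1.4303331   6.96681179]
```

Emit:
play_rows(steps=[[[0, 0, -1, 0, 0, 0, 0.2], [0, 0, -3, 0, 0, 0, 0.2], [0, 0, -6, 0, 0, 0, 0.2], [0, 0, -9, 0, 0, 0, 0.2], [0, 0, -12, 0, 0, 0, 0.2], [0, 0, -15, 0, 0, 0, 0.2], [0, 0, -17, 0, 0, 0, 0.2], [0, 0, -17, 0, 0, 0, 0.2]]])

```text
time_s: 7.83
ee_pos: [0.4499, -0.2153, 0.1918]
eef_rot: [3.136, 0.005, 1.83]
force: [0.5, -0.4, -0.8]
grip_width: 0.0335
```

```bash
python3 -c "
from h import *
p,R,o=tcp();print(p,o['grip_width'],o['force'],o['moment']);print(nd(0,0,.09),nest()[0]+nest()[1]@[0,0,.09])"
```

```text
[ 0.44994289 -0.21532664  0.19181399] 0.03350973824667109 [ 0.52637599 -0.42290636 -0.80201226] [0.06025451 0.02857271 0.03060427]
(array([31.35, 18.65,  1.11]), array([-0.342, -0.028,  0.185])) [0.5498278  0.13555252 0.18017554]
```

Emit:
play_rows(steps=[[[2, 1.2, 0, -0.02, 0, 0.01, 0.2], [5, 3, 0, -0.06, 0, 0.03, 0.2], [8.5, 5, 0, -0.1, 0, 0.05, 0.2], [12, 7.1, 0, -0.14, -0.01, 0.07, 0.2], [15.5, 9.2, 0, -0.18, -0.02, 0.09, 0.2], [19, 11.3, 0.4, -0.22, -0.02, 0.12, 0.2], [22.5, 13.4, 0.6, -0.26, -0.02, 0.14, 0.2], [26, 15.5, 0.9, -0.3, -0.02, 0.16, 0.2], [29, 17.3, 1.1, -0.33, -0.028, 0.18, 0.2], [30.8, 18.3, 1.1, -0.342, -0.028, 0.185, 0.2], [31.35, 18.65, 1.1, -0.342, -0.028, 0.185, 0.2], [31.35, 18.65, 1.1, -0.342, -0.028, 0.185, 0.2], [31.35, 18.65, 1.1, -0.342, -0.028, 0.185, 0.2]]])

```text
time_s: 8.92
ee_pos: [0.5494, 0.1348, 0.1796]
eef_rot: [2.794, 0.0, 1.645]
force: [0.4, -0.4, -2.0]
grip_width: 0.0337
```

```bash
python3 -c "
from h import *
print(inn(),tcp()[2]['grip_width']);print(nd(0.00,0,.035),nd(0,0,.09))"
```

```text
(array([-0.6, -0.7, 89.6]), array([-0.39, -0.47, -2.04]), array([0.002, 0.206, 0.006]), 8.9167) 0.033745733029926166
(array([0.07, 0.07, 5.46]), array([-0.001,  0.   ,  0.   ])) (array([ 0.07,  0.06, -0.04]), array([-0.001,  0.   ,  0.   ]))
```

Emit:
play_rows(steps=[[[0.07, 0.06, 1, 0, 0, 0, 0.2], [0.07, 0.06, 2.5, 0, 0, 0, 0.2], [0.07, 0.06, 4, 0, 0, 0, 0.2], [0.07, 0.06, 5, 0, 0, 0, 0.2], [0.07, 0.06, 5.8, 0, 0, 0, 0.2], [0.07, 0.06, 6.2, 0, 0, 0, 0.2], [0.07, 0.06, 6.4, 0, 0, 0, 0.2], [0.07, 0.06, 6.4, 0, 0, 0, 0.2]]])

```text
time_s: 9.58
ee_pos: [0.5717, 0.137, 0.1195]
eef_rot: [2.794, 0.0, 1.644]
force: [-0.2, 0.3, -2.3]
grip_width: 0.0336
```

```bash
python3 - <<'E'
from h import *
print(inn(),tcp()[2]['grip_width'],nd(0,0,.020))
c=cam("scene");d=cam("top");f=lambda c,x,y,w,h,k:cv2.resize(c["frame"][y:y+h,x:x+w],(w*k,h*k),interpolation=cv2.INTER_CUBIC)
cv2.imwrite("pics/d.png",np.hstack([f(c,125,225,90,80,6),f(d,150,165,42,80,6)]))
E
```

```text
(array([-0.1, -0.2, 25.5]), array([-0.91,  0.3 , -2.1 ]), array([0.007, 0.307, 0.035]), 9.5833) 0.03363601454959024 (array([0.02, 0.01, 0.55]), array([-0.002,  0.   ,  0.   ]))
```

View pics/d.png

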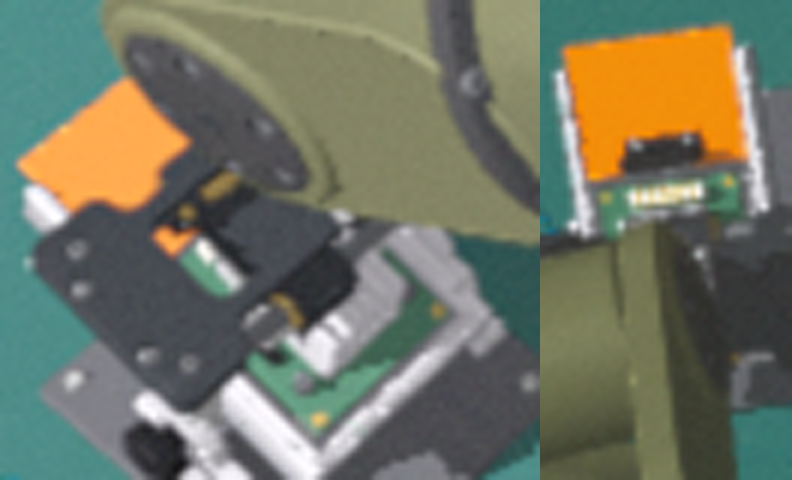

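The module sits between the rails, clear of the ledge and the tab, and square to the nest. Press down slowly, watching force and moment.

Emit:
play_rows(steps=[[[0, 0, 0.2, 0, 0, 0, 0.2], [0, 0, 0.4, 0, 0, 0, 0.2], [0, 0, 0.5, 0, 0, 0, 0.2], [0, 0, 0.5, 0, 0, 0, 0.2], [0, 0, 0.5, 0, 0, 0, 0.2]]])

```text
time_s: 10.1
ee_pos: [0.5736, 0.1373, 0.1156]
eef_rot: [2.793, 0.0, 1.645]
force: [0.7, 1.2, -1.5]
grip_width: 0.0333
```

```bash
python3 -c "
from h import *
print(inn(),nest()[1].T@tcp()[2]['moment'],nd(0,0,.017))"
```

```text
(array([ 0.3,  0. , 21.2]), array([ 0.26,  1.15, -1.71]), array([0.017, 0.236, 0.008]), 10.1) [ 0.0348633  0.2345171 -0.0038219] (array([-0.  , -0.03,  0.42]), array([-0.001,  0.   ,  0.   ]))
```

Emit:
play_rows(steps=[[[0, 0, 0.1, 0, 0, 0, 0.2], [0, 0, 0.2, 0, 0, 0, 0.2], [0, 0, 0.25, 0, 0, 0, 0.2], [0, 0, 0.25, 0, 0, 0, 0.2], [0, 0, 0.25, 0, 0, 0, 0.2]]])

```text
time_s: 10.52
ee_pos: [0.5744, 0.1374, 0.1134]
eef_rot: [2.793, 0.0, 1.645]
force: [-3.4, -0.6, 3.4]
grip_width: 0.0339
```

```bash
python3 -c "
from h import *
print(inn(),nest()[1].T@tcp()[2]['moment'],nd(0,0,.017))"
```

```text
(array([ 0.3,  0.1, 18.8]), array([-2.03, -0.31,  4.35]), array([-0.054,  0.571, -0.03 ]), 10.5167) [-0.02125987  0.57303067 -0.02368304] (array([-0.01, -0.03,  0.18]), array([-0.,  0.,  0.]))
```

Emit:
play_rows(steps=[[[0, 0, 0.1, 0, 0, 0, 0.2], [0, 0, 0.15, 0, 0, 0, 0.2], [0, 0, 0.2, 0, 0, 0, 0.2], [0, 0, 0.2, 0, 0, 0, 0.2], [0, 0, 0.2, 0, 0, 0, 0.2], [0, 0, 0.2, 0, 0, 0, 0.2]]])

```text
time_s: 11.02
ee_pos: [0.575, 0.1374, 0.1118]
eef_rot: [2.793, 0.0, 1.645]
force: [-9.1, -1.8, 9.3]
grip_width: 0.0338
```

```bash
python3 -c "
from h import *
print(inn(),nest()[1].T@tcp()[2]['moment'],nd(0,0,.017))"
```

```text
(array([ 0.4,  0. , 17.1]), array([-5.51, -1.16, 11.9 ]), array([-0.157,  1.041, -0.011]), 11.0167) [-0.07903775  1.0498379   0.01722403] (array([-0.  , -0.04,  0.01]), array([-0.,  0.,  0.]))
```

Emit:
play_rows(steps=[[[0, -0.04, 0.05, 0, 0, 0, 0.2], [0, -0.08, 0.05, 0, 0, 0, 0.2], [0, -0.08, 0.05, 0, 0, 0, 0.2], [0, -0.08, 0.05, 0, 0, 0, 0.2]]])

```text
time_s: 11.35
ee_pos: [0.5749, 0.1375, 0.1117]
eef_rot: [2.792, 0.0, 1.645]
force: [-4.1, -0.3, 6.7]
grip_width: 0.0338
```

```bash
python3 -c "
from h import *
print(inn(),nest()[1].T@tcp()[2]['moment'],nd(0,0,.017),tcp()[2]['tau'])"
```

```text
(array([ 0.3,  0.1, 17.1]), array([-1.51,  0.04,  7.73]), array([-0.132,  0.364, -0.033]), 11.35) [-0.10941664  0.37236739  0.00489877] (array([-0.01, -0.03,  0.01]), array([0.001, 0.   , 0.   ])) [ 6.44488866e-02 -4.61233592e+01 -3.01283348e+01 -8.33182567e-03
 -1.19885970e+00  1.70809479e-03]
```

Emit:
play_rows(steps=[[[0, -0.02, 0.04, 0, 0, 0, 0.2], [0, -0.04, 0.08, 0, 0, 0, 0.2], [0, -0.04, 0.1, 0, 0, 0, 0.2], [0, -0.04, 0.1, 0, 0, 0, 0.2], [0, -0.04, 0.1, 0, 0, 0, 0.2], [0, -0.04, 0.1, 0, 0, 0, 0.2]]])

```text
time_s: 11.85
ee_pos: [0.575, 0.1375, 0.1117]
eef_rot: [2.791, 0.0, 1.645]
force: [-13.3, -1.8, 16.3]
grip_width: 0.0337
```

```bash
python3 - <<'E'
from h import *
a,F,_,t=inn();M=nest()[1].T@tcp()[2]['moment'];print(a,F,M,t,nd(0,0,.017))
for D in(.15,.19,.23): print("rx",(-D*(F[0]+.4)-(M[1]-.235))/(F[2]+2.1))
c=cam("scene");d=cam("top");f=lambda c,x,y,w,h,k:cv2.resize(c["frame"][y:y+h,x:x+w],(w*k,h*k),interpolation=cv2.INTER_CUBIC)
cv2.imwrite("pics/e.png",np.hstack([f(c,155,240,54,60,9),f(d,150,165,34,60,9)]))
E
```

```text
[ 0.4  0.1 17. ] [-7.08 -0.84 19.86] [-0.23577149  1.37615088 -0.04381444] 11.85 (array([-0.01, -0.04,  0.  ]), array([0.002, 0.   , 0.   ]))
rx -0.006336560939852547
rx 0.0058310164736265
rx 0.017998593887105556
```

View pics/e.png

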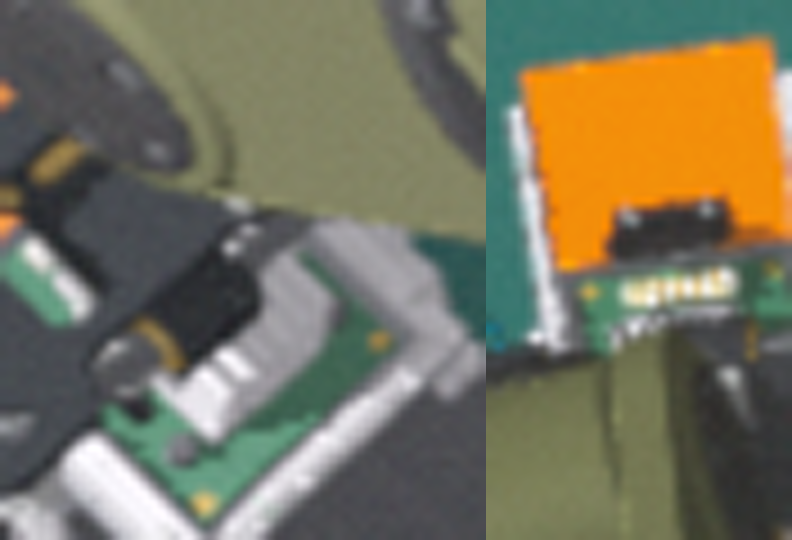

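The picture shows the module down in the nest: white connector clear of the tab, gold screws at (205,503) and (378,340) lying evenly along the ledge. TCP height stopped at 17.0 mm, the value for flush. I'll do a small rock test in tilt to check it is parallel.

Emit:
play_rows(steps=[[[0, -0.05, 0.04, -0.005, 0, 0, 0.2], [0, -0.1, 0.07, -0.01, 0, 0, 0.2], [0, -0.1, 0.07, -0.015, 0, 0, 0.2], [0, -0.1, 0.07, -0.015, 0, 0, 0.2], [0, -0.1, 0.07, -0.015, 0, 0, 0.2]]])

```text
time_s: 12.37
ee_pos: [0.5748, 0.1375, 0.112]
eef_rot: [2.774, 0.0, 1.645]
force: [-8.3, -2.7, 14.8]
grip_width: 0.0337
```

```bash
python3 - <<'E'
from h import *
a,F,_,t=inn();M=nest()[1].T@tcp()[2]['moment'];print(a,F,M,t,nd(0,0,.017),tcp()[2]['eef_rot'])
for D in(.17,.2,.23): print("rx",(-D*(F[0]+.4)-(M[1]-.235))/(F[2]+2.1))
E
```

```text
[ 0.3  0.1 17.3] [-2.9  -2.06 16.85] [-0.24823731  1.12619056 -0.02459786] 12.3667 (array([-0.01, -0.03,  0.03]), array([0.019, 0.   , 0.   ])) [2.77375711e+00 1.80078448e-04 1.64474225e+00]
rx -0.024601084734629755
rx -0.02064330109346881
rx -0.016685517452307855
```

Emit:
play_rows(steps=[[[0, -0.02, 0.04, 0.005, 0, 0, 0.2], [0, -0.04, 0.08, 0.009, 0, 0, 0.2], [0, -0.05, 0.11, 0.012, 0, 0, 0.2], [0, -0.05, 0.11, 0.012, 0, 0, 0.2], [0, -0.05, 0.11, 0.012, 0, 0, 0.2], [0, -0.05, 0.11, 0.012, 0, 0, 0.2], [0, -0.05, 0.11, 0.012, 0, 0, 0.2], [0, -0.05, 0.11, 0.012, 0, 0, 0.2]]])

```text
time_s: 13.03
ee_pos: [0.5751, 0.1375, 0.1117]
eef_rot: [2.785, 0.0, 1.645]
force: [-8.3, -1.8, 13.8]
grip_width: 0.0338
```

```bash
python3 - <<'E'
from h import *
a,F,_,t=inn();M=nest()[1].T@tcp()[2]['moment'];print(a,F,M,t,nd(0,0,.017),tcp()[2]['eef_rot'],tcp()[2]['grip_width'])
for D in(.17,.2,.23): print("rx",(-D*(F[0]+.4)-(M[1]-.235))/(F[2]+2.1))
E
```

```text
[ 0.4  0.  17. ] [-3.21 -1.2  15.82] [-0.19014213  1.19203319 -0.0333444 ] 13.0333 (array([-0.  , -0.04,  0.  ]), array([0.008, 0.   , 0.   ])) [2.78450347e+00 1.62195757e-04 1.64472524e+00] 0.03380538479570445
rx -0.026748503941247895
rx -0.022044262869819326
rx -0.01734002179839076
```

Emit:
play_rows(steps=[[[0, 0, 0.05, 0.002, 0, 0, 0.2], [0, 0, 0.09, 0.005, 0, 0, 0.2], [0, 0, 0.09, 0.005, 0, 0, 0.2], [0, 0, 0.09, 0.005, 0, 0, 0.2], [0, 0, 0.09, 0.005, 0, 0, 0.2], [0, 0, 0.09, 0.005, 0, 0, 0.2], [0, 0, 0.09, 0.005, 0, 0, 0.2], [0, 0, 0.09, 0.005, 0, 0, 0.2]]])

```text
time_s: 13.7
ee_pos: [0.5751, 0.1375, 0.1117]
eef_rot: [2.79, 0.0, 1.645]
force: [-15.2, -2.0, 16.7]
grip_width: 0.0338
```

```bash
python3 - <<'E'
from h import *
a,F,_,t=inn();M=nest()[1].T@tcp()[2]['moment'];o=tcp()[2];print(a,F,M,t,nd(0,0,.017),o['eef_rot'],o['grip_width'],abs(o['joint_vel']).max())
for D in(.17,.2,.23): print("rx",(-D*(F[0]+.4)-(M[1]-.235))/(F[2]+2.1))
d=cam("top");c=cam("scene");e=np.load("imgs.npz")
cv2.imwrite("pics/f.png",np.hstack([cv2.resize(q[155:225,145:195],None,fx=7,fy=7,interpolation=cv2.INTER_CUBIC) for q in (e["d"],d["frame"])]))
E
```

```text
[ 0.4  0.  17. ] [-8.69 -0.85 20.91] [-0.22711598  1.87370058  0.03521489] 13.7 (array([-0.  , -0.04, -0.  ]), array([0.003, 0.   , 0.   ])) [2.78958435e+00 2.40474211e-04 1.64473472e+00] 0.033772511950946896 0.0027665549656456846
rx -0.00996960361591976
rx 0.0008387405822549416
rx 0.011647084780429645
```

View pics/f.png

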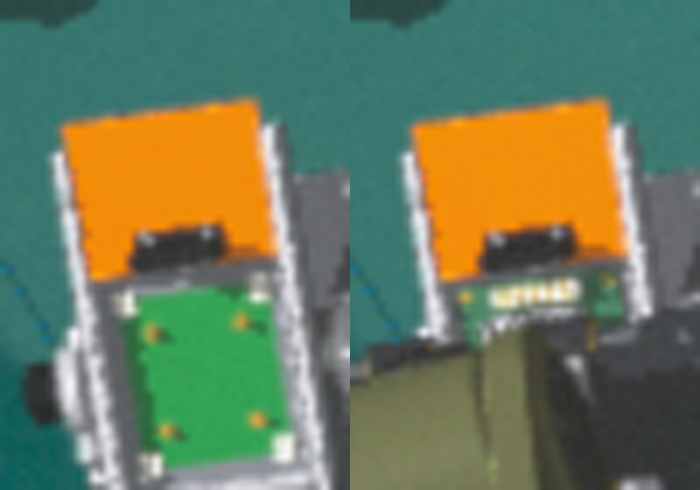

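The jig, rails and cover are at the same pixels before and after, and the module lies under the tab with an even gap. The load is central at about 23 N normal, and the arm is at rest. Hand in.

```bash
python3 -c "
from station import ctrl
print(ctrl.hand_in()); o=ctrl.get_obs(); print(o['time_s'],o['force'],o['ee_pos'],o['grip_width'])"
```

```text
the job is handed in; nothing more can be done
None
the job is handed in; nothing more can be done
```

I slid the cover up to its end stop, picked the module up by its heat sink and pressed it into the nest. I handed in at about 13.8 s with the gripper still holding it down; the hand-in gives no verdict.

- **Cover:** it met the stop with about 23 N along the slope, and the later pictures show it still up.
- **Seating:** the tool stopped at 17.0 mm above the rest plane, against the 17.1 mm expected for flush. It stayed there when I pressed harder.
- **Tilt:** the camera fit gave 0.349 rad, uncertain by about 0.02. A small rock test put the balanced tilt near 0.352, so I left the tool there. The load then acted within about 1 cm of the nest centre.
- **Pressing force:** about 23 N into the face and 8 N along it, roughly 24 N in all, inside the 5–40 N limit. The 8 N looks like friction on the pads. I had eased some of it off earlier, but it came back with the last press.
- **Grip and rest:** the fingers stood at 33.8 mm with the grip set to 45 N, and the arm was still. The jig and cover sit at the same pixels before and after pressing.

**Not confirmed:**
- The pins' travel can't be read directly. I infer it from the height and from the force being well over the 9 N they need.
- I didn't look at the whole bench again at the end, though nothing the arm did took it near the bystanders.
- My early fit put the jig's base plate and knobs up to about 3 pixels off, so the final nest position comes from the pins, pads and rails instead.

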